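# Sort tagged well-strip carriers and slide the pass tray to the microscope mat

## Task

A red-tagged well-strip carrier has been left in the blue pass tray by mistake: move it into the nest of the orange reject block, and seat the green-tagged carrier that lies on the bench in the tray nest this frees, so that the tray holds the two green ones. Then push the loaded tray along the bench, without lifting it, until it stands wholly on the pink mat. Keep the carriers upright and leave everything else on the bench where it is.

Things in the scene. Friction and masses are not known exactly. Their poses are not given: they have to be found in the camera images.
- red_carrier: Well-strip carrier with a RED tag (reject), a black block with four small clear wells. Foot 76 x 34 mm (x, y), 10 mm high; above it the grip body, 70 x 26 mm, from z = 10 to 28 mm; wells up to 33 mm. Origin: centre of underside; x along, y across, z up. The 22 mm tag covers the -x end of the top. Starts in one of the two pass-tray nests.
- green_in_tray: A well-strip carrier with a GREEN tag, same shape and frame as the red one; it starts in the other nest of the blue pass tray and belongs there.
- green_on_bench: A well-strip carrier with a GREEN tag, same shape and frame as the red one; it starts lying upright on the bench.
- pass_tray: Dark blue pass tray, loose, 0.4 kg, 110 x 172 mm (x, y); origin: centre of its underside. Two nests centred at y = -39 and +39 mm, each a pocket 82 x 40 mm (x, y) with a green floor at z = 4 mm and edges at z = 12 mm. The outer rim all round (4 mm thick, faces at x = +-55, y = +-86 mm) rises to z = 20 mm: good to push against.
- pass_nest0 (a point): centre of the floor of the tray nest at the tray's y = -39 mm; axes as the tray's
- pass_nest1 (a point): centre of the floor of the tray nest at the tray's y = +39 mm; axes as the tray's
- tray_corner0 (a point): a lower outside corner of the blue pass tray, at x = -55 mm, y = -86 mm in the tray's frame, z = 0
- tray_corner1 (a point): a lower outside corner of the blue pass tray, at x = -55 mm, y = 86 mm in the tray's frame, z = 0
- tray_corner2 (a point): a lower outside corner of the blue pass tray, at x = 55 mm, y = -86 mm in the tray's frame, z = 0
- tray_corner3 (a point): a lower outside corner of the blue pass tray, at x = 55 mm, y = 86 mm in the tray's frame, z = 0
- reject_block: Orange reject block, fixed to the bench, 110 x 68 mm (x, y), 12 mm high, with one pocket 82 x 40 mm (long side along x), red floor 4 mm above the bench. Origin: centre of the underside.
- reject_nest (a point): centre of the floor of the reject pocket, 4 mm above the bench; axes as the block's
- mat: Pink mat lying flat on the bench, fixed, 180 x 240 mm (x, y), about 1 mm thick and slid over freely (no edge to catch on). Origin: its centre; axes along its sides.
- petri_dish: pale translucent closed petri dish, 92 mm across, 16 mm high; a bystander, not to be moved; origin: centre of the underside
- timer: cream bench timer, 75 x 100 x 35 mm; a bystander, not to be moved; origin: centre of the underside
- jar: glass jar with steel lid, 66 mm across, 95 mm high; a bystander, not to be moved; origin: centre of the underside
- tip_box: orange and yellow box of white pipette tips, 120 x 85 x 84 mm; a bystander, not to be moved; origin: centre of the underside
- pipette: magenta hand pipette lying along its y axis, about 230 mm long, 26 mm high; a bystander, not to be moved; origin: centre of the underside
- tube_rack: bright blue rack with yellow-capped tubes, 170 x 110 mm, 83 mm high; a bystander, not to be moved; origin: centre of the underside
Not all that is in view belongs to the job. There is more than one size of the pass_tray; the one meant has the size given above.

How it is judged:
By the outcome, as a careful person would: the job done as asked, in the order asked, and still so for the second after the job is handed in, with the robot touching nothing.
It also fails if it takes over 72 s, if anything falls off the work surface, if the arm or the gripper's body presses on something with over 40 N, if the wrist force passes 120 N, or if a joint passes its speed limit or range.

## Robot

A 6-joint arm with a two-finger parallel gripper is mounted at the origin on the work surface. World frame = base frame: x ahead of the robot, y to its left, z up, the work surface at z = 0. Lengths are in m, angles in rad, forces in N, time in s.
With the tool pointing down it reaches from about 0.3 to 0.875 m from the base axis. Payload 6.4 kg.
Tool frame: the origin (TCP) lies at the very end of the fingers, on their centre line; the grasp point (between the pads) lies 19 mm behind it (ctrl.hold_point_z is the distance from the TCP to the grasp point, in m); y points along the fingers, x is the direction in which the jaws open and shut, and the axes are right-handed (so a half turn about y gives the same grasp; the last joint's range is limited). The gripper opens to 85 mm and grips with 20 to 120 N. Pads are 22 mm wide; open, the fingers measure 114 mm over their backs; the gripper's body (76 mm by 85 mm) begins 54 mm behind the grasp point. The pads swing forward as they close: fully open they stand 13 mm farther back than shut.
Start: joints at [-1.502, 0.181, 1.607, -0, 1.354, -0.206], TCP at [0.156, -0.553, 0.231] pointing down, gripper open.
Joint ranges: [-2.99, 2.99], [-0.89, 2.07], [0.3, 2.58], [-1.14, 4.28], [0, 2.63], [-3.12, 3.12]. Speed limits (rad/s): [2.57, 2.57, 3.01, 3.14, 3.14, 3.14].

## Interface

Orientations are given as a unit quaternion [w, x, y, z].
In Python, from bench import ctrl, imaging gives the robot as it stands.
- The arm moves only by the shell command python3 -m jog 'ROWS'. ROWS is JSON, a list of rows, each a list of 3 entries, a list of its own where there are three numbers: the shift along the tool's x, y, z in cm, then the turn, a rotation vector about the tool's x, y, z in rad, then the finger opening in cm, from 0 to 8.54. A call has 1 to 12 rows; each row shifts and turns the pose as measured when the row begins, along the tool's axes as they then stand; what a row does not reach is not made up. A row lasts 1/12 s, in which the tool goes at most 41.7 mm and 7.16 degrees, less where a joint would pass 70% of its speed; a pose out of reach is approached as far as the arm can. A call is refused whole if a number of a shift passes 4.17 or a number of a turn 0.125, either way. A call with a gripper value outside its range is refused whole. The fingers move at their own pace and stop on an object; the grip force is fixed at half the most. Time passes only in rows, so rows that do not move let the fingers close. It gives the time, the measured TCP pose, the force and the opening at its end, in the units of the state.
- ctrl.get_obs(): the state, without advancing time (a new reading comes with each control period).
- imaging.camera(name): name is "side" or "top"; returns a dict with "frame" (384x512x3 uint8, red, green, blue), "depth" (384x512 float32, m along the optical axis (not along the pixel's ray), 0 where there is no reading), "K" (3x3 intrinsics, pixels), "R" (3x3) and "t" (3): a world point X has camera coordinates R X + t. Camera axes: x right, y down, z forward; pixel columns grow to the right and rows downward; lengths in m; the calibration is good to about 2 mm. A picture is of the moment at which its call begins.
- ctrl.hand_in(): hands the job in, once; it reports no verdict.
The state is a dict: "time_s": time; "q": joint angles; "dq": joint speeds; "joint_efforts": joint torques, N m; "eef_pos": TCP position; "eef_rot": TCP orientation; "wrist_force": force on the tool from outside, world axes, zero at the start; "torque": the same for the moment, N m; "opening": opening from 0.0 (shut) to 1.0 (fully open).
Only numpy, scipy, OpenCV 4.12 (cv2) and the standard library are available. Lean on these libraries where they do the work, as an engineer would, in place of code of your own. Each camera call takes 0.05 s, during which the arm holds its last target. There are 200 camera calls.

## Working session

There is one attempt and no reset: what is moved stays moved. The work goes in short steps, Python scripts to look and compute and a shell command to move; the robot and the scene stay as the last step left them, time stands still between calls to the robot, and variables do not carry over. Pictures are saved under pics/ and viewed, about 8 in all and at most 12, crops included, and the job is handed in when it is done.

```bash
mkdir -p pics
cat > h.py <<'E'
import numpy as np, cv2
from bench import ctrl, imaging
def cam(n,save=None):
    c=imaging.camera(n)
    if save: cv2.imwrite('pics/'+save,cv2.cvtColor(c['frame'],cv2.COLOR_RGB2BGR))
    np.savez('last_'+n,**c); return c
def world(c,u,v,z=None):
    K,R,t=c['K'],c['R'],c['t']; r=np.linalg.inv(K)@[u,v,1]
    o=-R.T@t; d=R.T@r
    if z is None: s=c['depth'][int(round(v)),int(round(u))]
    else: s=(z-o[2])/d[2]
    return o+s*d
def pix(c,X):
    p=c['K']@(c['R']@np.array(X)+c['t']); return p[:2]/p[2]
E
python3 - <<'E'
from h import *
a=cam('top');b=cam('side')
for c,n in((a,'top'),(b,'side')):
    print(n,c['K'][0,0],(-c['R'].T@c['t']).round(3),c['R'].round(2).tolist())
cv2.imwrite('pics/a_top.png',cv2.resize(a['frame'][:,:,::-1],(800,600)))
cv2.imwrite('pics/a_side.png',cv2.resize(b['frame'][:,:,::-1],(800,600)))
print(ctrl.get_obs())
E
```

```text
top 499.78311709282724 [ 0.337 -0.11   1.631] [[0.02, -1.0, -0.01], [-1.0, -0.02, -0.08], [0.08, 0.01, -1.0]]
side 414.89413549455696 [-0.048  0.854  0.866] [[-0.89, -0.46, -0.02], [-0.26, 0.54, -0.8], [0.38, -0.71, -0.59]]
{'time_s': 0.1, 'q': array([-1.50228852e+00,  1.81470397e-01,  1.60786742e+00, -1.06855076e-05,
        1.35380416e+00, -2.06302799e-01]), 'dq': array([-0.0005909 , -0.00232414, -0.00238286,  0.00031239, -0.0012448 ,
        0.00100755]), 'joint_efforts': array([ 7.08647294e-04, -4.45875800e+01, -3.52238667e+01, -2.63011325e-04,
        4.12876136e-03,  2.51449387e-05]), 'eef_pos': array([ 0.15601327, -0.55293333,  0.23049181]), 'eef_rot': array([ 0.56418501, -0.56336371,  0.42716245, -0.42643739]), 'wrist_force': array([-0.7026487 , -0.32873764,  0.15980109]), 'torque': array([ 0.00807435,  0.05651938, -0.00657385]), 'opening': 0.9989080767904587}
```

View pics/a_top.png

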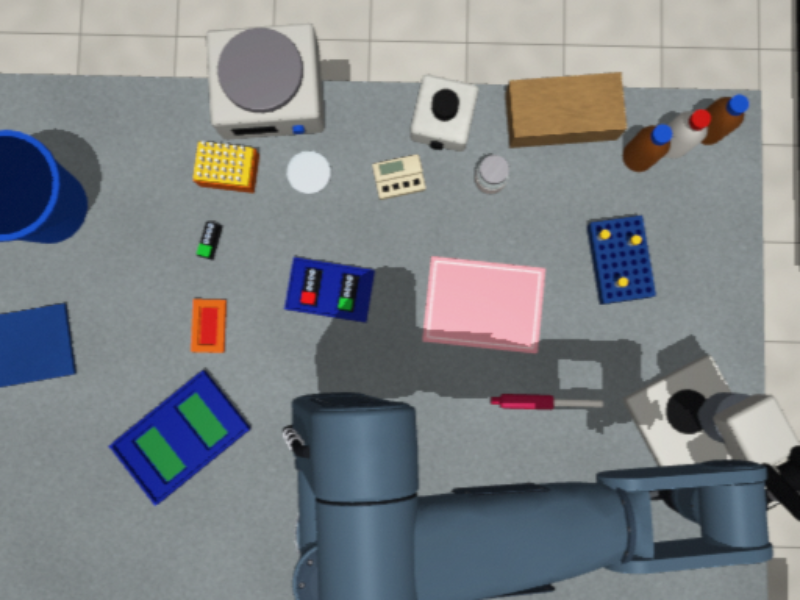

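View pics/a_side.png

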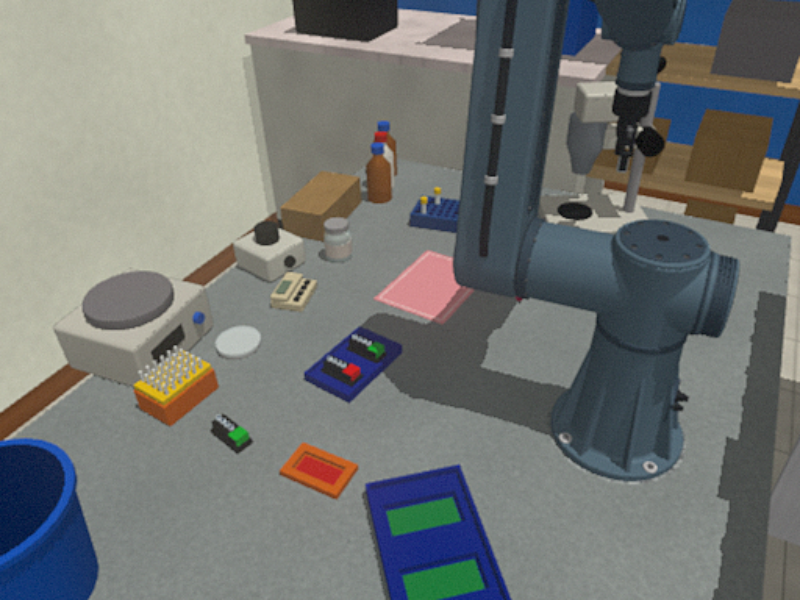

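Top view: the loaded blue tray is at about (330,290), with the red tag at (309,298) and a green tag at (346,304). The other trays are the big one at (180,435), with empty nests, and a plain blue piece at (30,345). The bench green carrier is at (208,240), the orange block at (209,325) and the pink mat at (485,305). The tray at (330,290) should be the one meant, so I'll check its size.

Run:
```python
from h import *
c=dict(np.load('last_top.npz'))
f=c['frame'];hsv=cv2.cvtColor(f,cv2.COLOR_RGB2HSV)
def rect(name,lo,hi,box,z):
    s=512/800; x0,y0,x1,y1=[int(b*s) for b in box]
    m=np.zeros(f.shape[:2],bool); m[y0:y1,x0:x1]=cv2.inRange(hsv,lo,hi)[y0:y1,x0:x1]>0
    v,u=np.nonzero(m)
    P=np.array([world(c,a+da,b+db,z)[:2] for a,b in zip(u,v) for da in(-.5,.5) for db in(-.5,.5)])
    r=cv2.minAreaRect((P*1000).astype(np.float32))
    d=np.median([world(c,a,b)[2] for a,b in zip(u,v)])
    B=cv2.boxPoints(r)
    print(name,len(u),'c',np.round(r[0],1),'size',np.round(r[1],1),'ang',round(r[2],1),'mean',(P.mean(0)*1000).round(1),'z',round(d*1000,1),B.round(0).tolist())
rect('tray',(105,120,40),(130,255,255),(270,240,390,335),.02)
rect('bigtray',(105,120,40),(130,255,255),(100,360,260,515),.02)
rect('orange',(5,150,120),(18,255,255),(180,290,240,360),.012)
rect('redfloor',(0,180,120),(4,255,255),(180,290,240,360),.004)
rect('mat',(165,40,80),(180,140,255),(410,240,560,370),.001)
rect('redtag',(0,150,100),(8,255,255),(290,250,325,320),.028)
rect('gtag_tray',(45,120,60),(75,255,255),(330,255,365,320),.028)
rect('gtag_b',(45,120,60),(75,255,255),(190,210,230,270),.028)
rect('blk_b',(0,0,0),(180,255,60),(190,210,230,270),.02)
i=f[128:240,100:300]; cv2.imwrite('pics/b.png',cv2.resize(i[:,:,::-1],(800,448),interpolation=cv2.INTER_CUBIC))
```

```text
tray 1355 c [496.5  58.2] size [175.4 115. ] ang 82.2 mean [496.8  58.1] z 12.4 [[428.0, -21.0], [542.0, -36.0], [565.0, 137.0], [451.0, 153.0]]
bigtray 2788 c [186.2 354.7] size [161.8 253. ] ang 40.6 mean [185.6 356.4] z 17.3 [[42.0, 398.0], [207.0, 206.0], [330.0, 311.0], [165.0, 503.0]]
orange 498 c [416.  308.1] size [113.4  72.4] ang 0.1 mean [415.3 308. ] z 9.9 [[359.0, 344.0], [359.0, 272.0], [473.0, 272.0], [473.0, 344.0]]
redfloor 217 c [416.5 309. ] size [75.7 32.7] ang 2.5 mean [416.7 309.5] z 4.3 [[378.0, 324.0], [379.0, 291.0], [455.0, 294.0], [454.0, 327.0]]
mat 3929 c [ 474.7 -264.1] size [246.9 184.9] ang 85.1 mean [ 472.6 -264.2] z 0.8 [[372.0, -379.0], [556.0, -395.0], [577.0, -149.0], [393.0, -133.0]]
redtag 53 c [478.3  98.9] size [22.7 26. ] ang 1.4 mean [478.2  98.7] z 31.6 [[467.0, 112.0], [467.0, 86.0], [490.0, 86.0], [489.0, 112.0]]
gtag_tray 63 c [467.2  22.8] size [29.1 29.1] ang 1.4 mean [467.7  23.8] z 33.2 [[452.0, 37.0], [453.0, 8.0], [482.0, 9.0], [481.0, 38.0]]
gtag_b 68 c [570.8 320.4] size [32.4 28.4] ang 77.3 mean [571.  320.3] z 28.0 [[553.0, 308.0], [581.0, 301.0], [588.0, 333.0], [561.0, 339.0]]
blk_b 112 c [593.6 311.2] size [38.4 78.7] ang 76.7 mean [597.5 302.9] z 14.8 [[551.0, 302.0], [627.0, 283.0], [636.0, 321.0], [560.0, 339.0]]
```

View pics/b.png

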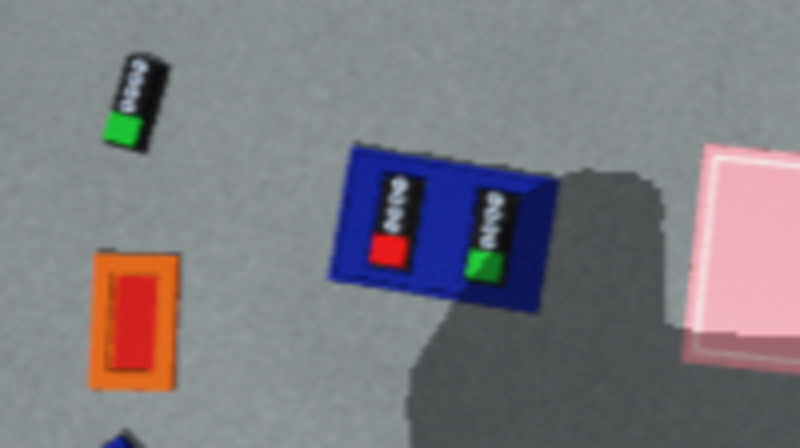

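The enlarged crop confirms it. The tray at about 175 x 115 mm (minus pixel spread) is the 172 x 110 one, and the other measures 253 x 162. In the crop the red tag is at (389,250), and the nest is the tray's +y one. Next is a helper that gives the move in tool axes.

```bash
cat >> h.py <<'E'
from scipy.spatial.transform import Rotation as Ro
def plan(p,yaw):
    """p: TCP target (m); yaw (deg): carrier yaw; tool y down, tool x along +-carrier y."""
    o=ctrl.get_obs(); q=o['eef_rot']; R=Ro.from_quat([q[1],q[2],q[3],q[0]])
    best=None
    for s in(1,-1):
        a=np.radians(yaw)+s*np.pi/2; x=np.array([np.cos(a),np.sin(a),0]); y=np.array([0,0,-1.])
        T=Ro.from_matrix(np.c_[x,y,np.cross(x,y)]); rv=(R.inv()*T).as_rotvec()
        if best is None or np.linalg.norm(rv)<np.linalg.norm(best[0]): best=(rv,T)
    d=np.array(p)-o['eef_pos']
    print('t',round(o['time_s'],2),'tcp mm',(o['eef_pos']*1000).round(1),'open',round(o['opening'],3),'F',o['wrist_force'].round(1),'q6',o['q'][5].round(2))
    print('turn rv',best[0].round(3),'| shift cm now-axes',(R.inv().apply(d)*100).round(2),'| after turn',(best[1].inv().apply(d)*100).round(2))
E
python3 - <<'E'
from h import *
q=ctrl.get_obs()['eef_rot'];print(Ro.from_quat([q[1],q[2],q[3],q[0]]).as_matrix().round(2))
plan([.5017,.0968,.15],-7.7)
plan([.416,.3095,.15],0)
E
```

```text
[[ 0.27 -0.    0.96]
 [-0.96  0.    0.27]
 [-0.   -1.    0.  ]]
t 0.1 tcp mm [ 156.  -552.9  230.5] open 0.999 F [-0.7 -0.3  0.2] q6 -0.21
turn rv [ 0.     0.409 -0.002] | shift cm now-axes [-53.14   8.15  50.9 ] | after turn [-69.02   8.05  25.55]
t 0.1 tcp mm [ 156.  -552.9  230.5] open 0.999 F [-0.7 -0.3  0.2] q6 -0.21
turn rv [-0.     0.275 -0.002] | shift cm now-axes [-75.94   8.18  48.42] | after turn [-86.24   8.05  26.  ]
```

```bash
python3 -m jog '[[[0,0,0],[0,0.102,0],4.8],[[0,0,0],[0,0.102,0],4.8],[[0,0,0],[0,0.102,0],4.8],[[0,0,0],[0,0.102,0],4.8],[[-3.65,0,1.35],[0,0,0],4.8],[[-3.65,0,1.35],[0,0,0],4.8],[[-3.65,0,1.35],[0,0,0],4.8],[[-3.65,0,1.35],[0,0,0],4.8],[[-3.65,0,1.35],[0,0,0],4.8],[[-3.65,0,1.35],[0,0,0],4.8],[[-3.65,0,1.35],[0,0,0],4.8],[[-3.65,0,1.35],[0,0,0],4.8]]' && python3 -m jog '[[[-3.65,0,1.35],[0,0,0],4.8],[[-3.65,0,1.35],[0,0,0],4.8],[[-3.65,0,1.35],[0,0,0],4.8],[[-3.65,0,1.35],[0,0,0],4.8],[[-3.65,0,1.35],[0,0,0],4.8],[[-3.65,0,1.35],[0,0,0],4.8],[[-3.65,0,1.35],[0,0,0],4.8],[[-3.65,0,1.35],[0,0,0],4.8],[[0,0,0],[0,0,0],4.8],[[0,0,0],[0,0,0],4.8]]'; python3 -c "
from h import *
plan([.5017,.0968,.06],-7.7)"
```

```text
time_s: 1.1
eef_pos: [0.3077, -0.2729, 0.2248]
eef_rot: [0.458, -0.455, 0.544, -0.536]
wrist_force: [1.2, -0.3, -0.2]
opening: 0.564
time_s: 1.93
eef_pos: [0.4676, 0.0209, 0.2263]
eef_rot: [0.461, -0.456, 0.542, -0.534]
wrist_force: [0.3, 0.5, -0.1]
opening: 0.562
t 1.93 tcp mm [467.6  20.9 226.3] open 0.562 F [ 0.3  0.5 -0.1] q6 1.51
turn rv [ 0.004 -0.025 -0.013] | shift cm now-axes [-7.82 16.72  2.23] | after turn [-7.97 16.63  2.37]
```

```bash
python3 -m jog '[[[-2.66,0,0.79],[0.004,-0.025,-0.013],4.8],[[-2.66,0,0.79],[0,0,0],4.8],[[-2.66,0,0.79],[0,0,0],4.8],[[0,3.2,0],[0,0,0],4.8],[[0,3.2,0],[0,0,0],4.8],[[0,3.2,0],[0,0,0],4.8],[[0,3.2,0],[0,0,0],4.8],[[0,3.2,0],[0,0,0],4.8],[[0,0,0],[0,0,0],4.8]]'
python3 - <<'E'
from h import *
plan([.5017,.0968,.0155],-7.7)
c=cam('side'); u,v=pix(c,[.5,.08,.03]).astype(int); print(u,v)
i=c['frame'][v-55:v+55,u-70:u+70]; cv2.imwrite('pics/c.png',cv2.resize(i[:,:,::-1],(770,605)[:2] and (763,600),interpolation=cv2.INTER_CUBIC))
E
```

```text
time_s: 2.68
eef_pos: [0.5048, 0.0921, 0.0625]
eef_rot: [-0.464, 0.463, -0.532, 0.536]
wrist_force: [-1.9, -0.3, -1.2]
opening: 0.568
t 2.68 tcp mm [504.8  92.1  62.5] open 0.568 F [-1.9 -0.3 -1.2] q6 1.66
turn rv [-0.006 -0.007  0.002] | shift cm now-axes [-0.44  4.69 -0.4 ] | after turn [-0.43  4.7  -0.37]
221 230
```

View pics/c.png

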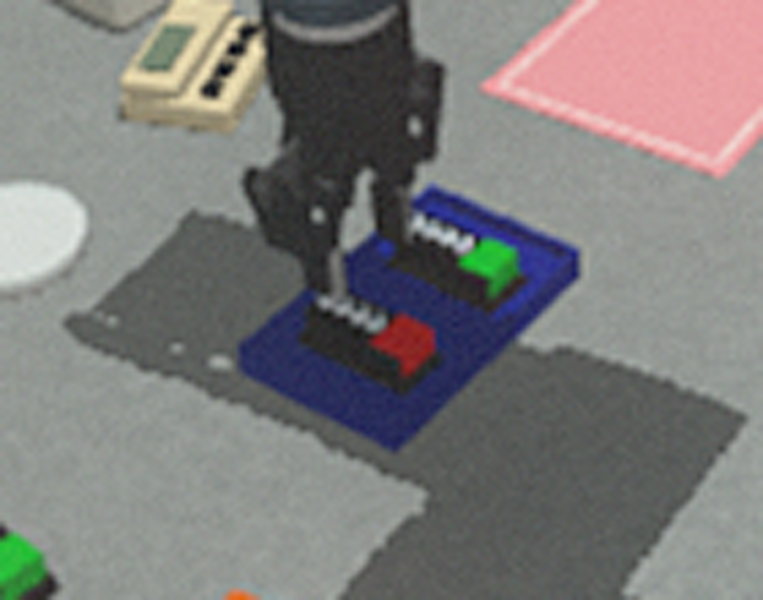

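The gripper stands over the red carrier (crop (370,340)), its fingertips on either side at (335,290) and (400,225). Descending.

```bash
python3 -m jog '[[[-0.44,0,-0.4],[-0.006,-0.007,0.002],4.8],[[0,1.5,0],[0,0,0],4.8],[[0,1.5,0],[0,0,0],4.8],[[0,1.2,0],[0,0,0],4.8],[[0,0.4,0],[0,0,0],4.8],[[0,0,0],[0,0,0],4.8]]';  python3 -c "
from h import *
plan([.5017,.0968,.0155],-7.7)"
```

```text
time_s: 3.23
eef_pos: [0.5116, 0.0949, 0.0299]
eef_rot: [-0.47, 0.46, -0.528, 0.537]
wrist_force: [-1.1, -0.1, 0.0]
opening: 0.563
t 3.23 tcp mm [511.6  94.9  29.9] open 0.563 F [-1.1 -0.1  0. ] q6 1.66
turn rv [-0.019 -0.002 -0.002] | shift cm now-axes [-0.05  1.42 -1.04] | after turn [-0.05  1.44 -1.01]
```

```bash
python3 -m jog '[[[-0.05,0,-1.0],[-0.019,0,0],4.8],[[0,0,0],[0,0,0],4.8],[[0,0,0],[0,0,0],4.8]]';  python3 -c "
from h import *
plan([.5017,.0968,.0155],-7.7)"
```

```text
time_s: 3.48
eef_pos: [0.5029, 0.0969, 0.0329]
eef_rot: [0.466, -0.464, 0.533, -0.533]
wrist_force: [0.7, -0.0, -0.1]
opening: 0.562
t 3.48 tcp mm [502.9  96.9  32.9] open 0.562 F [ 0.7 -0.  -0.1] q6 1.66
turn rv [-0.002 -0.002 -0.002] | shift cm now-axes [ 0.03  1.73 -0.12] | after turn [ 0.02  1.74 -0.11]
```

```bash
python3 -m jog '[[[0,0.6,-0.1],[0,0,0],4.8],[[0,0.6,-0.1],[0,0,0],4.8],[[0,0.5,-0.1],[0,0,0],4.8],[[0,0.1,0],[0,0,0],4.8],[[0,0,0],[0,0,0],4.8]]';  python3 -c "
from h import *
plan([.5017,.0968,.0155],-7.7)"
```

```text
time_s: 3.9
eef_pos: [0.5004, 0.0975, 0.0144]
eef_rot: [-0.467, 0.463, -0.532, 0.533]
wrist_force: [0.8, 0.5, -0.2]
opening: 0.564
t 3.9 tcp mm [500.4  97.5  14.4] open 0.564 F [ 0.8  0.5 -0.2] q6 1.66
turn rv [-0.004 -0.001 -0.003] | shift cm now-axes [ 0.06 -0.11  0.14] | after turn [ 0.06 -0.11  0.14]
```

```bash
python3 -m jog '[[[0,-0.1,0],[-0.004,0,0],2.0],[[0,0,0],[0,0,0],2.0],[[0,0,0],[0,0,0],2.0],[[0,0,0],[0,0,0],2.0],[[0,0,0],[0,0,0],2.0],[[0,0,0],[0,0,0],2.0]]';  python3 -c "
from h import *
plan([.416,.3095,.1],0)"
```

```text
time_s: 4.4
eef_pos: [0.5004, 0.0975, 0.0153]
eef_rot: [0.465, -0.464, 0.534, -0.532]
wrist_force: [-0.6, 0.3, -0.1]
opening: 0.288
t 4.4 tcp mm [500.4  97.5  15.3] open 0.288 F [-0.6  0.3 -0.1] q6 1.66
turn rv [ 0.001 -0.136 -0.003] | shift cm now-axes [-19.88  -8.41 -11.24] | after turn [-21.2   -8.47  -8.44]
```

```bash
python3 -m jog '[[[0,-0.6,0],[0,0,0],2.0],[[0,-1.2,0],[0,0,0],2.0],[[0,-2,0],[0,0,0],2.0],[[0,-2.3,0],[0,-0.068,0],2.0],[[0,-2.3,0],[0,-0.068,0],2.0],[[0,0,0],[0,0,0],2.0],[[0,0,0],[0,0,0],2.0]]';  python3 - <<'E'
from h import *
plan([.416,.3095,.1],0)
c=cam('side'); u,v=pix(c,[.5,.08,.05]).astype(int)
i=c['frame'][v-55:v+55,u-70:u+70]; cv2.imwrite('pics/d.png',cv2.resize(i[:,:,::-1],(763,600),interpolation=cv2.INTER_CUBIC))
E
```

```text
time_s: 4.98
eef_pos: [0.4984, 0.0973, 0.103]
eef_rot: [-0.501, 0.502, -0.501, 0.497]
wrist_force: [-0.4, -0.4, -1.3]
opening: 0.286
t 4.98 tcp mm [498.4  97.3 103. ] open 0.286 F [-0.4 -0.4 -1.3] q6 1.52
turn rv [ 0.005  0.005 -0.003] | shift cm now-axes [-21.26   0.4   -8.13] | after turn [-21.22   0.3   -8.24]
```

View pics/d.png

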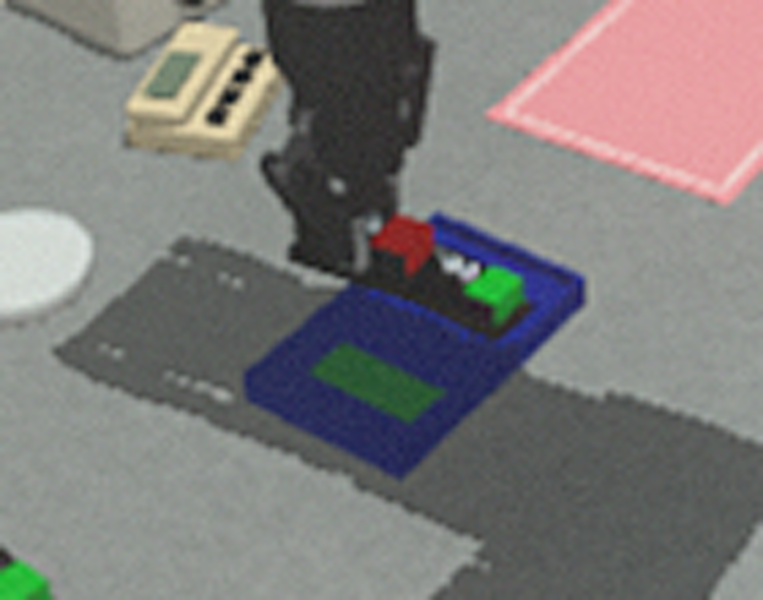

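Red carrier is held level at (400,250) in the crop, and the freed nest's floor is centred at about (378,383). I'll carry it to the block.

```bash
python3 -m jog '[[[-3.3,0,-1.3],[0.005,0.005,-0.003],2.0],[[-3.5,0,-1.35],[0,0,0],2.0],[[-3.5,0,-1.35],[0,0,0],2.0],[[-3.5,0,-1.35],[0,0,0],2.0],[[-3.5,0,-1.35],[0,0,0],2.0],[[-3.5,0,-1.35],[0,0,0],2.0],[[0,0,0],[0,0,0],2.0],[[0,0,0],[0,0,0],2.0]]';  python3 - <<'E'
from h import *
plan([.416,.3095,.04],0)
c=dict(np.load('last_side.npz')); u,v=pix(c,[.5,.08,.05]).astype(int)
P=[world(c,u-70+a/5.45-.5,v-55+b/5.455-.5,.004)*1000 for a,b in((343,343),(443,393),(412,423),(312,373))]
print(np.round(P,1),np.mean(P,0).round(1))
c=cam('top');m=cv2.inRange(cv2.cvtColor(c['frame'],cv2.COLOR_RGB2HSV),(45,100,40),(75,255,255)); m[:150]=0;m[215:]=0;m[:,:182]=0;m[:,250:]=0
n,l,s,ce=cv2.connectedComponentsWithStats(m)
for k in range(1,n):
  if s[k][4]>20: print(s[k],(world(c,*ce[k],.004)*1000).round(1))
cv2.imwrite('pics/e.png',cv2.resize(c['frame'][128:240,100:300,::-1],(800,448),interpolation=cv2.INTER_CUBIC))
c=cam('side'); u,v=pix(c,[.416,.3,.03]).astype(int)
i=c['frame'][v-55:v+55,u-70:u+70]; cv2.imwrite('pics/f.png',cv2.resize(i[:,:,::-1],(763,600),interpolation=cv2.INTER_CUBIC))
E
```

```text
time_s: 5.7
eef_pos: [0.4127, 0.311, 0.0955]
eef_rot: [0.493, -0.499, 0.504, -0.503]
wrist_force: [0.8, -0.2, -2.0]
opening: 0.285
t 5.7 tcp mm [412.7 311.   95.5] open 0.285 F [ 0.8 -0.2 -2. ] q6 2.0
turn rv [ 0.007 -0.015  0.004] | shift cm now-axes [0.13 5.55 0.37] | after turn [0.15 5.55 0.33]
[[535.8  76.8   4. ]
 [463.7  87.1   4. ]
 [466.9 115.    4. ]
 [538.  105.6   4. ]] [501.1  96.1   4. ]
[193 172  13  23 199] [502.1  97.6   4. ]
[217 190   9   9  72] [468.9  24.6   4. ]
```

View pics/f.png

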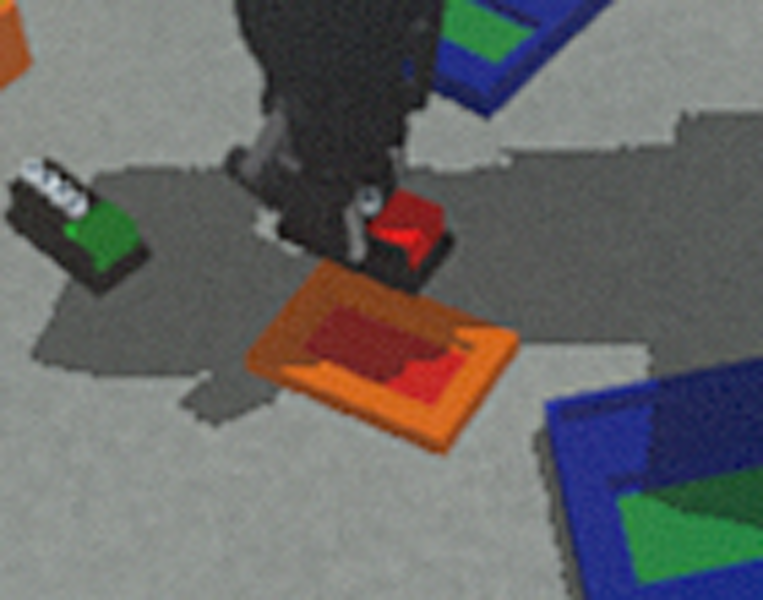

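Run:
```python
from h import *
c=dict(np.load('last_side.npz')); u,v=pix(c,[.416,.3,.03]).astype(int)
W=lambda a,b,z: world(c,u-70+a/5.45-.5,v-55+b/5.455-.5,z)*1000
P=np.array([W(a,b,.012) for a,b in((325,262),(520,335),(445,440),(247,357))]);print(P.round(1),P.mean(0).round(1))
P=np.array([W(a,b,.004) for a,b in((335,305),(470,350),(432,403),(303,345))]);print('floor',P.round(1),P.mean(0).round(1))
print('foot end',W(412,292,.0842).round(1),W(453,245,.0842).round(1)); 
# predicted pixel of foot end for carrier centre at TCP
for dx in(-.038,):
  for dy in(.017,-.017):
    for z in(.0842,.0942):
      p=pix(c,[.4127+dx,.311+dy,z]); print(((p-[u-70,v-55]+.5)*5.45).round(0))
t=dict(np.load('last_top.npz'));hsv=cv2.cvtColor(t['frame'],cv2.COLOR_RGB2HSV)
m=cv2.inRange(hsv,(0,130,60),(20,255,255));m[:180]=0;m[232:]=0;m[:,:110]=0;m[:,155:]=0
n,l,s,ce=cv2.connectedComponentsWithStats(m);print(s[s[:,4]>15])
```

```text
[[466.9 279.5  12. ]
 [357.9 275.4  12. ]
 [357.9 341.9  12. ]
 [466.7 344.1  12. ]] [412.4 310.2  12. ]
floor [[451.8 294.4   4. ]
 [378.5 288.3   4. ]
 [378.2 322.4   4. ]
 [451.7 321.5   4. ]] [415.  306.6   4. ]
foot end [378.7 325.1  84.2] [376.9 293.9  84.2]
[416. 299.]
[414. 284.]
[457. 247.]
[455. 232.]
[[     0      0    512    384 196143]
 [   123    191     22     35    465]]
```

View pics/e.png

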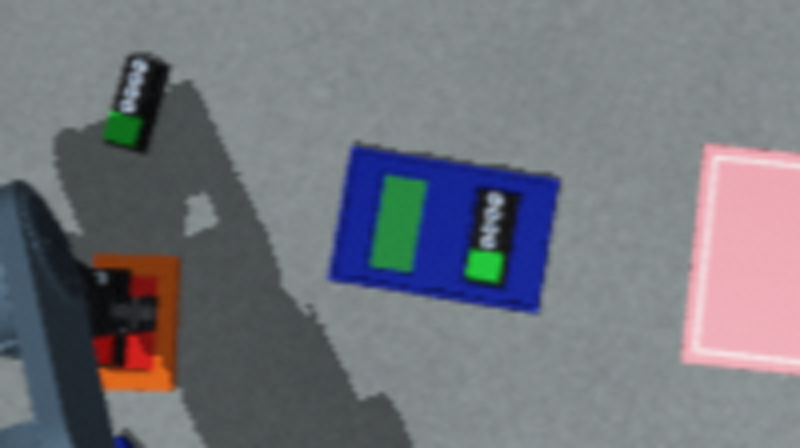

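The top crop shows the freed nest clean at (398,224) and the other green carrier undisturbed at (490,235). From both views the block centre is about (414.5, 309.5) with yaw around 1°. I'll descend partway and check from the side.

```bash
python3 -m jog '[[[0.1,2,0],[0.007,-0.03,0.004],2.0],[[0,2,0],[0,0,0],2.0],[[0,1.8,0],[0,0,0],2.0],[[0,0,0],[0,0,0],2.0],[[0,0,0],[0,0,0],2.0]]';  python3 -c "
from h import *
plan([.4125,.310,.0315],1)"
```

```text
time_s: 6.22
eef_pos: [0.417, 0.3032, 0.0356]
eef_rot: [0.501, -0.501, 0.498, -0.5]
wrist_force: [0.8, 0.3, -1.0]
opening: 0.286
t 6.22 tcp mm [417.  303.2  35.6] open 0.286 F [ 0.8  0.3 -1. ] q6 1.97
turn rv [-0.002 -0.013  0.001] | shift cm now-axes [-0.68  0.41 -0.45] | after turn [-0.68  0.41 -0.44]
```

```bash
python3 -m jog '[[[-0.65,0.2,-0.42],[0,-0.013,0],2.0],[[0,0,0],[0,0,0],2.0],[[0,0,0],[0,0,0],2.0]]';  python3 - <<'E'
from h import *
plan([.4125,.310,.0155],1)
c=cam('side'); u,v=pix(c,[.416,.3,.02]).astype(int)
i=c['frame'][v-33:v+33,u-42:u+42]; cv2.imwrite('pics/g.png',cv2.resize(i[:,:,::-1],(764,600),interpolation=cv2.INTER_CUBIC))
E
```

```text
time_s: 6.47
eef_pos: [0.4144, 0.3087, 0.0351]
eef_rot: [0.504, -0.503, 0.496, -0.497]
wrist_force: [-0.3, 0.1, -0.4]
opening: 0.288
t 6.47 tcp mm [414.4 308.7  35.1] open 0.288 F [-0.3  0.1 -0.4] q6 1.97
turn rv [-0.003 -0.003  0.   ] | shift cm now-axes [-0.13  1.95 -0.19] | after turn [-0.13  1.96 -0.18]
```

View pics/g.png

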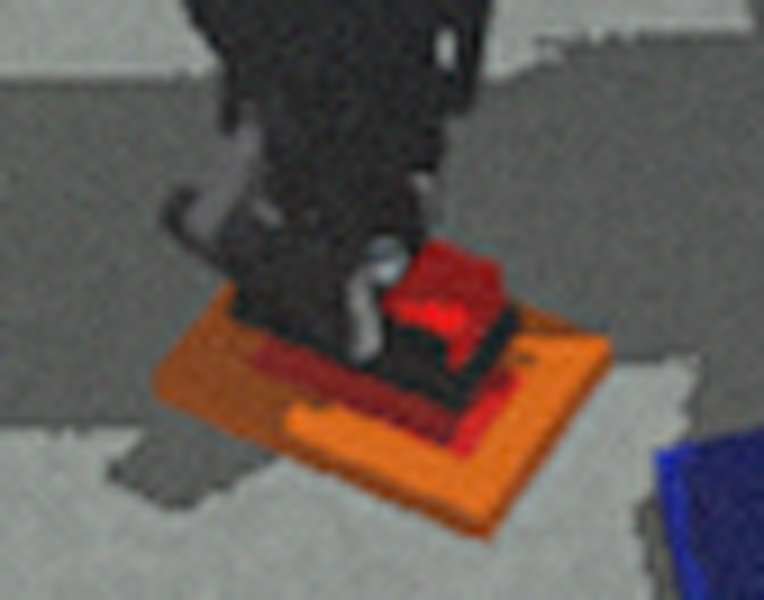

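Run:
```python
from h import *
c=dict(np.load('last_side.npz')); u,v=pix(c,[.416,.3,.02]).astype(int)
W=lambda a,b,z: (world(c,u-42+a/9.095-.5,v-33+b/9.09-.5,z)*1000).round(1)
print('foot corner -x+y',W(460,412,.0238),'-x-y',W(515,340,.0238),'top end',W(520,310,.0338))
print('floor corner -x+y',W(465,457,.004),'-x-y ~',W(522,375,.004))
print('outer -x+y',W(490,535,.0),W(487,522,.012),'outer -x-y top',W(612,340,.012),'outer +x+y',W(155,392,.012))
```

```text
foot corner -x+y [377.4 323.6  23.8] -x-y [377.  295.6  23.8] top end [376.3 292.7  33.8]
floor corner -x+y [377.8 323.6   4. ] -x-y ~ [378.6 292.3   4. ]
outer -x+y [359.6 340.1   0. ] [357. 344.  12.] outer -x-y top [358.2 275.5  12. ] outer +x+y [464.1 348.7  12. ]
```

Foot end and pocket line up (foot centre about (415, 309), nest about (414.5, 309.5)). Lowering almost straight down.

```bash
python3 -m jog '[[[-0.06,0.5,0],[-0.003,0,0],2.0],[[0,0.5,-0.05],[0,0,0],2.0],[[0,0.4,-0.05],[0,0,0],2.0],[[0,0,0],[0,0,0],2.0],[[0,0,0],[0,0,0],2.0]]';  python3 -c "
from h import *
plan([.414,.3093,.0155],1)"
```

```text
time_s: 6.93
eef_pos: [0.4147, 0.3105, 0.0218]
eef_rot: [0.505, -0.503, 0.496, -0.497]
wrist_force: [-0.4, -0.6, -1.2]
opening: 0.291
t 6.93 tcp mm [414.7 310.5  21.8] open 0.291 F [-0.4 -0.6 -1.2] q6 1.97
turn rv [-0.003 -0.002 -0.001] | shift cm now-axes [ 0.12  0.63 -0.07] | after turn [ 0.11  0.63 -0.07]
```

```bash
python3 -m jog '[[[0.08,0.3,-0.05],[-0.003,0,0],2.0],[[0,0.3,0],[0,0,0],2.0],[[0,0,0],[0,0,0],2.0],[[0,0,0],[0,0,0],2.0]]';  python3 -c "
from h import *
plan([.414,.3093,.0155],1)"
```

```text
time_s: 7.27
eef_pos: [0.4142, 0.3097, 0.0151]
eef_rot: [0.504, -0.503, 0.497, -0.496]
wrist_force: [-1.7, -0.5, 4.5]
opening: 0.286
t 7.27 tcp mm [414.2 309.7  15.1] open 0.286 F [-1.7 -0.5  4.5] q6 1.97
turn rv [-0.    -0.002 -0.001] | shift cm now-axes [ 0.04 -0.04 -0.02] | after turn [ 0.04 -0.04 -0.02]
```

Seated (z matches the floor). Release and rise.

```bash
python3 -m jog '[[[0,0,0],[0,0,0],4.8],[[0,0,0],[0,0,0],4.8],[[0,0,0],[0,0,0],4.8],[[0,0,0],[0,0,0],4.8],[[0,-1,0],[0,0,0],4.8],[[0,-2.5,0],[0,0,0],4.8],[[0,-2.5,0],[0,0,0],4.8],[[0,-2,0],[0,0,0],4.8],[[0,0,0],[0,0,0],4.8],[[0,0,0],[0,0,0],4.8]]';  python3 - <<'E'
from h import *
c=cam('side'); 
u,v=pix(c,[.58,.315,.02]).astype(int); print(u,v)
u,v=pix(c,[.5,.315,.02]).astype(int)
i=c['frame'][v-50:v+50,u-64:u+63]; cv2.imwrite('pics/k.png',cv2.resize(i[:,:,::-1],(762,600),interpolation=cv2.INTER_CUBIC)); print(u,v)
plan([.5943,.3145,.06],-14)
E
```

```text
time_s: 8.1
eef_pos: [0.4137, 0.3093, 0.101]
eef_rot: [0.504, -0.504, 0.497, -0.496]
wrist_force: [-0.1, 0.0, -0.8]
opening: 0.566
150 276
174 286
t 8.15 tcp mm [414.2 309.6 101.1] open 0.56 F [ 0.3 -0.6  0.1] q6 1.97
turn rv [ 0.     0.26  -0.001] | shift cm now-axes [-0.22  4.11 18.02] | after turn [-4.84  4.11 17.36]
```

View pics/k.png

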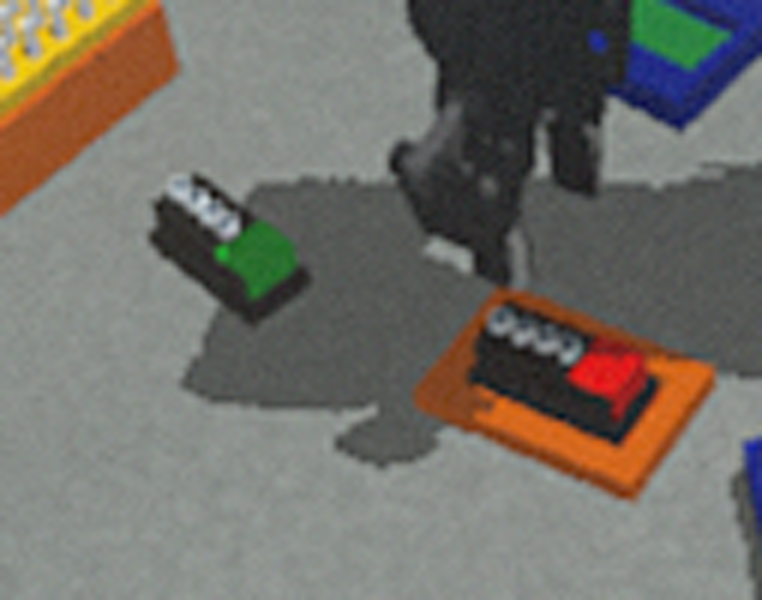

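The red carrier sits level in the block pocket at (560,365). The green bench carrier's foot corners are at (150,240), (255,325) and (310,281).

Run:
```python
from h import *
c=dict(np.load('last_side.npz'));u,v=174,286
W=lambda a,b,z: world(c,u-64+a/6-.5,v-50+b/6-.5,z)*1000
A,B,C=W(150,240,0),W(255,325,0),W(310,281,0)
print(A,B,C,np.linalg.norm(A-B),np.linalg.norm(B-C)); m=(A+C)/2; d=A-B
print('centre',m,'yaw',np.degrees(np.arctan2(d[1],d[0])))
```

```text
[637.66380554 320.36130797   0.        ] [561.1712045  338.47829134   0.        ] [555.10250637 306.93727519   0.        ] 78.60879785490397 32.119539176699746
centre [596.38315596 313.64929158   0.        ] yaw -13.324754464286087
```

```bash
python3 -m jog '[[[0,0,0],[0,0.083,0],4.8],[[0,0,0],[0,0.083,0],4.8],[[0,0,0],[0,0.083,0],4.8],[[0,0,0],[0,0,0],4.8],[[-0.95,0,3.5],[0,0,0],4.8],[[-0.95,0,3.5],[0,0,0],4.8],[[-0.95,0,3.5],[0,0,0],4.8],[[-0.95,0,3.5],[0,0,0],4.8],[[-0.95,0,3.4],[0,0,0],4.8],[[0,0,0],[0,0,0],4.8],[[0,0,0],[0,0,0],4.8]]';  python3 -c "
from h import *
plan([.5955,.314,.0115],-13.5)"
```

```text
time_s: 9.07
eef_pos: [0.5916, 0.3111, 0.084]
eef_rot: [0.433, -0.449, 0.556, -0.55]
wrist_force: [-0.2, 0.9, -0.6]
opening: 0.561
t 9.07 tcp mm [591.6 311.1  84. ] open 0.561 F [-0.2  0.9 -0.6] q6 2.1
turn rv [0.02  0.012 0.012] | shift cm now-axes [-0.45  7.24  0.46] | after turn [-0.38  7.25  0.31]
```

```bash
python3 -m jog '[[[-0.35,1.5,0.4],[0.02,0.012,0.012],4.8],[[0,1.8,0],[0,0,0],4.8],[[0,0,0],[0,0,0],4.8],[[0,0,0],[0,0,0],4.8]]';  python3 -c "
from h import *
plan([.5955,.314,.0115],-13.5)"
```

```text
time_s: 9.4
eef_pos: [0.5932, 0.3128, 0.047]
eef_rot: [0.438, -0.441, 0.555, -0.553]
wrist_force: [0.6, 0.5, 0.7]
opening: 0.56
t 9.4 tcp mm [593.2 312.8  47. ] open 0.56 F [0.6 0.5 0.7] q6 2.11
turn rv [0.004 0.006 0.002] | shift cm now-axes [-0.18  3.54  0.21] | after turn [-0.17  3.55  0.2 ]
```

```bash
python3 -m jog '[[[-0.17,1.2,0.2],[0.004,0.006,0.002],4.8],[[0,1.2,0],[0,0,0],4.8],[[0,0.9,0],[0,0,0],4.8],[[0,0.2,0],[0,0,0],4.8],[[0,0,0],[0,0,0],4.8]]';  python3 -c "
from h import *
plan([.5955,.314,.0115],-13.5)"
```

```text
time_s: 9.82
eef_pos: [0.5942, 0.3149, 0.0103]
eef_rot: [-0.439, 0.438, -0.555, 0.555]
wrist_force: [0.8, 0.4, 0.8]
opening: 0.558
t 9.82 tcp mm [594.2 314.9  10.3] open 0.558 F [0.8 0.4 0.8] q6 2.11
turn rv [-0.001  0.003 -0.001] | shift cm now-axes [ 0.06 -0.12  0.15] | after turn [ 0.06 -0.12  0.15]
```

```bash
python3 -m jog '[[[0.06,-0.12,0.13],[0,0,0],2.0],[[0,0,0],[0,0,0],2.0],[[0,0,0],[0,0,0],2.0],[[0,0,0],[0,0,0],2.0],[[0,0,0],[0,0,0],2.0],[[0,0,0],[0,0,0],2.0]]' && python3 -c "
from h import *
plan([.5955,.314,.0115],-13.5)"; python3 -m jog '[[[0,-0.6,0],[0,0,0],2.0],[[0,-1.5,0],[0,0,0],2.0],[[0,-2.5,0],[0,0,0],2.0],[[0,-2.5,0],[0,-0.05,0],2.0],[[0,-2,0],[0,-0.05,0],2.0],[[0,0,0],[0,0,0],2.0],[[0,0,0],[0,0,0],2.0]]';  python3 -c "
from h import *
plan([.5016,.0969,.1],-7.8)"
```

```text
time_s: 10.32
eef_pos: [0.5969, 0.3143, 0.0136]
eef_rot: [-0.44, 0.437, -0.554, 0.555]
wrist_force: [0.7, -0.6, -0.8]
opening: 0.285
t 10.32 tcp mm [596.9 314.3  13.6] open 0.285 F [ 0.7 -0.6 -0.8] q6 2.11
turn rv [-0.003  0.003 -0.002] | shift cm now-axes [ 0.06  0.21 -0.13] | after turn [ 0.06  0.21 -0.13]
time_s: 10.9
eef_pos: [0.5959, 0.314, 0.1129]
eef_rot: [-0.468, 0.466, -0.531, 0.532]
wrist_force: [-0.0, -0.9, -2.2]
opening: 0.291
t 10.9 tcp mm [595.9 314.  112.9] open 0.291 F [-0.  -0.9 -2.2] q6 2.01
turn rv [-0.003  0.007 -0.002] | shift cm now-axes [22.75  1.24 -6.55] | after turn [22.79  1.29 -6.39]
```

```bash
python3 -m jog '[[[3.7,0,-1.05],[-0.003,0.007,-0.002],2.0],[[3.8,0,-1.05],[0,0,0],2.0],[[3.8,0,-1.05],[0,0,0],2.0],[[3.8,0,-1.05],[0,0,0],2.0],[[3.8,0,-1.05],[0,0,0],2.0],[[3.6,0,-1.05],[0,0,0],2.0],[[0,0,0],[0,0,0],2.0],[[0,0,0],[0,0,0],2.0]]';  python3 -c "
from h import *
plan([.5022,.0968,.05],-7.8)"
```

```text
time_s: 11.57
eef_pos: [0.4955, 0.0935, 0.1087]
eef_rot: [0.463, -0.464, 0.535, -0.533]
wrist_force: [0.5, 0.0, -0.6]
opening: 0.288
t 11.57 tcp mm [495.5  93.5 108.7] open 0.288 F [ 0.5  0.  -0.6] q6 1.66
turn rv [ 0.002 -0.006 -0.001] | shift cm now-axes [-0.41  5.86  0.63] | after turn [-0.41  5.87  0.62]
```

```bash
python3 -m jog '[[[-0.4,1.9,0.6],[0.002,-0.006,0],2.0],[[0,1.9,0],[0,0,0],2.0],[[0,2.5,0],[0,0,0],2.0],[[0,0,0],[0,0,0],2.0],[[0,0,0],[0,0,0],2.0]]';  python3 -c "
from h import *
plan([.5022,.0968,.037],-7.8)"
```

```text
time_s: 11.98
eef_pos: [0.504, 0.0983, 0.0441]
eef_rot: [-0.465, 0.463, -0.534, 0.534]
wrist_force: [0.9, -0.3, -0.4]
opening: 0.286
t 11.98 tcp mm [504.   98.3  44.1] open 0.286 F [ 0.9 -0.3 -0.4] q6 1.67
turn rv [-0.002 -0.004 -0.002] | shift cm now-axes [ 0.18  0.71 -0.15] | after turn [ 0.18  0.71 -0.15]
```

```bash
python3 -m jog '[[[0.15,0.4,-0.13],[-0.002,-0.004,-0.002],2.0],[[0,0.3,0],[0,0,0],2.0],[[0,0,0],[0,0,0],2.0],[[0,0,0],[0,0,0],2.0]]';  python3 - <<'E'
from h import *
plan([.5022,.0968,.0175],-7.8)
c=cam('side'); u,v=pix(c,[.5,.09,.02]).astype(int);print(u,v)
i=c['frame'][v-33:v+33,u-42:u+42]; cv2.imwrite('pics/l.png',cv2.resize(i[:,:,::-1],(764,600),interpolation=cv2.INTER_CUBIC))
E
```

```text
time_s: 12.32
eef_pos: [0.5039, 0.0985, 0.039]
eef_rot: [-0.466, 0.465, -0.532, 0.533]
wrist_force: [-0.6, -0.9, -0.7]
opening: 0.288
t 12.32 tcp mm [503.9  98.5  39. ] open 0.288 F [-0.6 -0.9 -0.7] q6 1.67
turn rv [-0.002  0.002  0.   ] | shift cm now-axes [ 0.19  2.15 -0.15] | after turn [ 0.19  2.15 -0.15]
219 234
```

View pics/l.png

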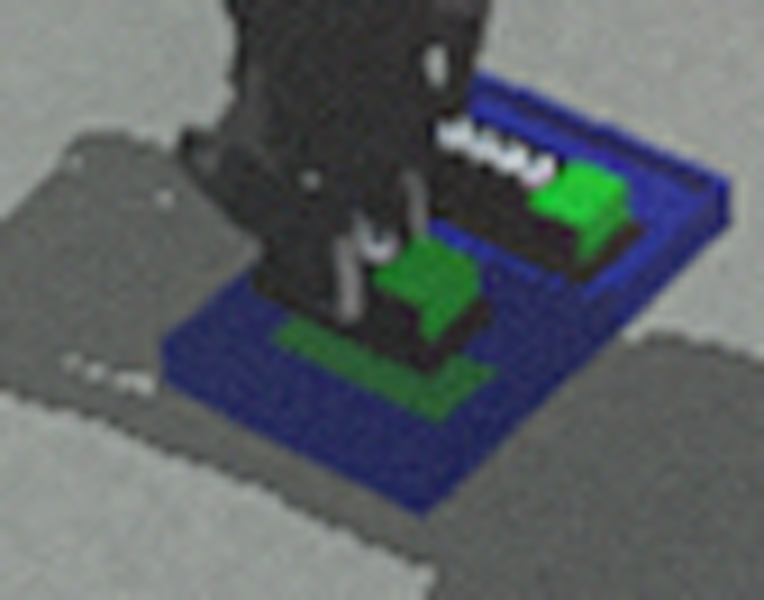

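Run:
```python
from h import *
c=dict(np.load('last_side.npz'));u,v=219,234
W=lambda a,b,z: world(c,u-42+a/9.095-.5,v-33+b/9.09-.5,z)*1000
r=np.radians(-7.8);ex=np.array([np.cos(r),np.sin(r)]);ey=np.array([-ex[1],ex[0]])
o=np.array([501.6,96.9])
for n,a,b,z in(('foot -+',432,373,.0254),('foot --',492,318,.0254),('foot ++',252,290,.0254),('pat -+',443,425,.004),('pat --',497,373,.004),('pat ++',272,337,.004)):
    p=W(a,b,z)[:2]-o; print(n,(p@ex).round(1),(p@ey).round(1))
for x,y,n in((-36,15,''),(-36,-15,''),(36,15,'')):
    pass
for x,y in((-38,17),(-38,-17),(38,17)):
    p=np.array([503.9,98.5])+x*ex+y*ey; q=pix(c,[*p/1000,.0254]); print('pred foot px',((q-[u-42,v-33]+.5)*9.09).round())
```

```text
foot -+ -34.8 13.5
foot -- -34.6 -18.0
foot ++ 40.3 15.9
pat -+ -37.7 13.8
pat -- -37.1 -15.4
pat ++ 36.6 13.1
pred foot px [424. 384.]
pred foot px [489. 324.]
pred foot px [246. 295.]
```

Relative to the nest, the held foot (corner (432,373) in the crop) is about 2 mm too far in +x and otherwise aligned. I'll correct that and lower.

```bash
python3 -m jog '[[[0,0.5,-0.25],[-0.002,0,0],2.0],[[0,0.3,-0.1],[0,0,0],2.0],[[0,0,0],[0,0,0],2.0],[[0,0,0],[0,0,0],2.0]]';  python3 -c "
from h import *
plan([.5018,.0980,.0175],-7.8)"
```

```text
time_s: 12.7
eef_pos: [0.5015, 0.0989, 0.032]
eef_rot: [-0.466, 0.464, -0.532, 0.533]
wrist_force: [-0.6, 0.0, -0.8]
opening: 0.29
t 12.7 tcp mm [501.5  98.9  32. ] open 0.29 F [-0.6  0.  -0.8] q6 1.67
turn rv [-0.004  0.002 -0.   ] | shift cm now-axes [0.09 1.45 0.04] | after turn [0.09 1.45 0.04]
```

```bash
python3 -m jog '[[[0.08,0.5,0],[-0.003,0,0],2.0],[[0,0.5,-0.05],[0,0,0],2.0],[[0,0.35,0],[0,0,0],2.0],[[0,0.1,0],[0,0,0],2.0],[[0,0,0],[0,0,0],2.0]]';  python3 -c "
from h import *
plan([.5018,.0980,.0175],-7.8)"
```

```text
time_s: 13.12
eef_pos: [0.5007, 0.098, 0.0158]
eef_rot: [0.465, -0.465, 0.533, -0.532]
wrist_force: [-0.5, -0.3, -0.1]
opening: 0.287
t 13.12 tcp mm [500.7  98.   15.8] open 0.287 F [-0.5 -0.3 -0.1] q6 1.67
turn rv [ 0.     0.002 -0.   ] | shift cm now-axes [-0.02 -0.17  0.11] | after turn [-0.02 -0.17  0.11]
```

```bash
python3 -m jog '[[[0,0.15,0],[0,0,0],2.0],[[0,0,0],[0,0,0],2.0]]'; python3 -m jog '[[[0,0.15,0],[0,0,0],2.0],[[0,0,0],[0,0,0],2.0]]'
```

```text
time_s: 13.28
eef_pos: [0.5011, 0.098, 0.0161]
eef_rot: [0.465, -0.466, 0.533, -0.532]
wrist_force: [0.7, -0.1, -0.9]
opening: 0.292
time_s: 13.45
eef_pos: [0.5019, 0.098, 0.0159]
eef_rot: [-0.466, 0.465, -0.532, 0.533]
wrist_force: [0.8, 0.5, -1.2]
opening: 0.287
```

```bash
python3 -m jog '[[[0,0,0],[0,0,0],4.6],[[0,0,0],[0,0,0],4.6],[[0,0,0],[0,0,0],4.6],[[0,0,0],[0,0,0],4.6],[[0,-1,0],[0,0,0],4.6],[[0,-2.5,0],[0,0,0],4.6],[[0,-2.5,0],[0,0,0],4.6],[[0,-2,0],[0,0,0],4.6],[[0,0,0],[0,0,0],4.6],[[0,0,0],[0,0,0],4.6]]';  python3 - <<'E'
from h import *
plan([.5018,.0980,.0175],-7.8)
c=cam('side'); u,v=pix(c,[.5,.09,.02]).astype(int);print(u,v)
i=c['frame'][v-33:v+33,u-42:u+42]; cv2.imwrite('pics/m.png',cv2.resize(i[:,:,::-1],(764,600),interpolation=cv2.INTER_CUBIC))
E
```

```text
time_s: 14.28
eef_pos: [0.5006, 0.098, 0.0998]
eef_rot: [0.465, -0.466, 0.533, -0.532]
wrist_force: [-1.1, -0.3, 0.2]
opening: 0.532
t 14.28 tcp mm [500.6  98.   99.8] open 0.532 F [-1.1 -0.3  0.2] q6 1.67
turn rv [0.002 0.002 0.   ] | shift cm now-axes [-0.02  8.23  0.14] | after turn [-0.01  8.23  0.12]
219 234
```

View pics/m.png

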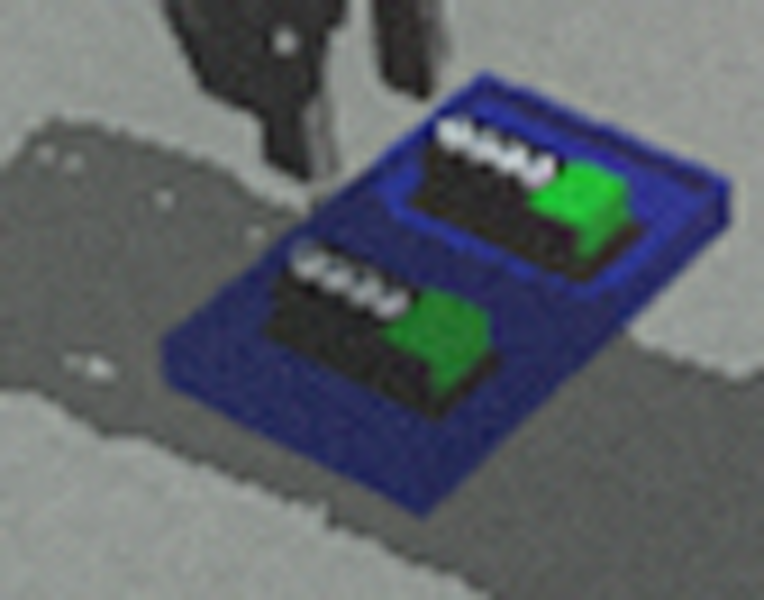

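Green carrier is seated level in the freed nest, with all-round margin. Next is the push on the tray's +y rim: move behind it, turn the jaws along the rim, go down, then push toward -y.

```bash
python3 -m jog '[[[-2.8,0,0],[0,0,0],5.5],[[-2.8,0,0],[0,0,0],5.5],[[-2.8,0,0],[0,0,0],5.5],[[0,0,0],[0,0,0],5.5],[[0,0,0],[0,-0.121,0],5.5],[[0,0,0],[0,-0.121,0],5.5],[[0,0,0],[0,-0.121,0],5.5],[[0,0,0],[0,-0.121,0],5.5],[[0,0,0],[0,-0.121,0],5.5],[[0,0,0],[0,-0.121,0],5.5],[[0,0,0],[0,-0.121,0],5.5],[[0,0,0],[0,-0.121,0],5.5]]' && python3 -m jog '[[[0,0,0],[0,-0.121,0],5.5],[[0,0,0],[0,-0.121,0],5.5],[[0,0,0],[0,-0.121,0],5.5],[[0,0,0],[0,-0.121,0],5.5],[[0,0,0],[0,-0.121,0],5.5],[[0,0,0],[0,0,0],5.5],[[0,0,0],[0,0,0],5.5]]';  python3 -c "
from h import *
plan([.5131,.1791,.006],-97.8)"
```

```text
time_s: 15.33
eef_pos: [0.5034, 0.1814, 0.0858]
eef_rot: [-0.659, 0.667, -0.254, 0.239]
wrist_force: [-0.4, -0.3, -0.6]
opening: 0.645
time_s: 15.92
eef_pos: [0.4968, 0.1778, 0.0767]
eef_rot: [-0.703, 0.709, -0.044, 0.016]
wrist_force: [0.4, -0.3, 1.3]
opening: 0.644
t 15.92 tcp mm [496.8 177.8  76.7] open 0.644 F [ 0.4 -0.3  1.3] q6 0.21
turn rv [ 0.011  0.051 -0.039] | shift cm now-axes [1.89 7.   0.34] | after turn [1.6  7.07 0.35]
```

```bash
python3 -m jog '[[[1.6,0.5,0.2],[0.011,0.051,-0.039],5.5],[[0,2,0],[0,0,0],5.5],[[0,2,0],[0,0,0],5.5],[[0,1,0],[0,0,0],5.5],[[0,0,0],[0,0,0],5.5],[[0,0,0],[0,0,0],5.5]]';  python3 -c "
from h import *
plan([.5131,.1791,.005],-97.8)"
```

```text
time_s: 16.42
eef_pos: [0.5122, 0.1773, 0.0173]
eef_rot: [-0.705, 0.705, -0.056, 0.056]
wrist_force: [-0.7, 0.4, -0.0]
opening: 0.644
t 16.42 tcp mm [512.2 177.3  17.3] open 0.644 F [-0.7  0.4 -0. ] q6 0.27
turn rv [ 0.    -0.023 -0.001] | shift cm now-axes [0.06 1.23 0.19] | after turn [0.06 1.23 0.19]
```

```bash
python3 -m jog '[[[0.05,0.5,0],[0,-0.023,0],5.5],[[0,0.5,0],[0,0,0],5.5],[[0,0,0],[0,0,0],5.5],[[0,0,-0.7],[0,0,0],5.5],[[0,0,-0.7],[0,0,0],5.5],[[0,0,0],[0,0,0],5.5]]';  python3 -c "
from h import *
plan([.5097,.1544,.007],-97.8)"
```

```text
time_s: 16.92
eef_pos: [0.5125, 0.1627, 0.0091]
eef_rot: [0.706, -0.705, 0.046, -0.048]
wrist_force: [0.3, -0.1, -0.1]
opening: 0.643
t 16.92 tcp mm [512.5 162.7   9.1] open 0.643 F [ 0.3 -0.1 -0.1] q6 0.22
turn rv [-0.     0.002  0.003] | shift cm now-axes [-0.16  0.21 -0.86] | after turn [-0.16  0.21 -0.86]
```

```bash
python3 -m jog '[[[0,0.1,-0.6],[0,0,0],5.5],[[0,0.05,-0.8],[0,0,0],5.5],[[0,0,-1],[0,0,0],5.5],[[0,0,-1],[0,0,0],5.5],[[0,0,-1],[0,0,0],5.5],[[0,0,-1],[0,0,0],5.5]]';  python3 - <<'E'
from h import *
plan([.4825,-.1674,.007],-95)
E
```

```text
time_s: 17.42
eef_pos: [0.5054, 0.1056, 0.0085]
eef_rot: [0.706, -0.705, 0.045, -0.049]
wrist_force: [0.8, 2.2, -0.1]
opening: 0.642
t 17.42 tcp mm [505.4 105.6   8.5] open 0.642 F [ 0.8  2.2 -0.1] q6 0.11
turn rv [-0.003 -0.047  0.005] | shift cm now-axes [  1.38   0.09 -27.36] | after turn [  0.1    0.15 -27.39]
```

```bash
python3 -m jog '[[[0.04,0,-1],[0,-0.004,0],5.5],[[0.04,0,-1.1],[0,-0.004,0],5.5],[[0.04,0,-1.1],[0,-0.004,0],5.5],[[0.04,0,-1.1],[0,-0.004,0],5.5],[[0.04,0,-1.1],[0,-0.004,0],5.5],[[0.04,0,-1.1],[0,-0.004,0],5.5],[[0.04,0,-1.1],[0,-0.004,0],5.5],[[0.04,0,-1.1],[0,-0.004,0],5.5]]';  python3 - <<'E'
from h import *
plan([.4825,-.1674,.007],-95)
c=cam('top');m=cv2.inRange(cv2.cvtColor(c['frame'],cv2.COLOR_RGB2HSV),(105,120,40),(130,255,255));m[:150]=0;m[240:]=0;m[:,:185]=0;m[:,360:]=0
v,u=np.nonzero(m);P=np.array([world(c,a,b,.02)[:2]*1000 for a,b in zip(u,v)],np.float32);print(len(P),cv2.minAreaRect(P))
E
```

```text
time_s: 18.08
eef_pos: [0.4952, 0.0089, 0.0085]
eef_rot: [0.707, -0.705, 0.036, -0.038]
wrist_force: [0.1, 1.6, 0.2]
opening: 0.646
t 18.08 tcp mm [495.2   8.9   8.5] open 0.646 F [0.1 1.6 0.2] q6 -0.12
turn rv [-0.004 -0.017  0.004] | shift cm now-axes [  0.58   0.09 -17.66] | after turn [  0.27   0.15 -17.67]
1035 ((481.49176025390625, -96.81246948242188), (150.15455627441406, 110.9767837524414), 83.78898620605469)
```

```bash
python3 -m jog '[[[0.02,0,-1],[0,-0.003,0],5.5],[[0.02,0,-1.1],[0,-0.003,0],5.5],[[0.02,0,-1.1],[0,-0.003,0],5.5],[[0.02,0,-1.1],[0,-0.003,0],5.5],[[0.02,0,-1.1],[0,-0.003,0],5.5],[[0.02,0,-1.1],[0,-0.003,0],5.5],[[0.02,0,-1.1],[0,0,0],5.5],[[0.02,0,-1.1],[0,0,0],5.5]]';  python3 - <<'E'
from h import *
plan([.4825,-.1674,.007],-95)
E
```

```text
time_s: 18.8
eef_pos: [0.4853, -0.0842, 0.0085]
eef_rot: [0.708, -0.704, 0.031, -0.033]
wrist_force: [-0.0, 3.8, 1.7]
opening: 0.642
t 18.8 tcp mm [485.3 -84.2   8.5] open 0.642 F [-0.   3.8  1.7] q6 -0.33
turn rv [-0.006 -0.003  0.002] | shift cm now-axes [ 0.47  0.1  -8.31] | after turn [ 0.45  0.15 -8.31]
```

```bash
python3 -m jog '[[[0.06,0,-1.1],[0,0,0],5.5],[[0.06,0,-1.1],[0,0,0],5.5],[[0.06,0,-1.1],[0,0,0],5.5],[[0.06,0,-1.1],[0,0,0],5.5],[[0.06,0,-1],[0,0,0],5.5],[[0.06,0,-0.9],[0,0,0],5.5],[[0.06,0,-0.7],[0,0,0],5.5],[[0,0,-0.5],[0,0,0],5.5],[[0,0,-0.3],[0,0,0],5.5],[[0,0,0],[0,0,0],5.5]]';  python3 - <<'E'
from h import *
plan([.4825,-.1674,.007],-95)
E
```

```text
time_s: 19.63
eef_pos: [0.4812, -0.1727, 0.0081]
eef_rot: [0.709, -0.704, 0.033, -0.034]
wrist_force: [0.2, 2.7, 1.9]
opening: 0.645
t 19.63 tcp mm [ 481.2 -172.7    8.1] open 0.645 F [0.2 2.7 1.9] q6 -0.49
turn rv [-0.007 -0.007  0.001] | shift cm now-axes [0.08 0.11 0.53] | after turn [0.08 0.11 0.53]
```

Back off along +z (tool), rise, and move the arm clear to check.

```bash
python3 -m jog '[[[0,0,1],[0,0,0],5.5],[[0,0,2],[0,0,0],5.5],[[0,0,2],[0,0,0],5.5],[[0,-1,2],[0,0,0],5.5],[[0,-3,2],[0,0,0],5.5],[[0,-3,2.5],[0,0,0],5.5],[[0,-3,2.5],[0,0,0],5.5],[[0,-2,3.5],[0,0,0],5.5],[[0,-2,3.5],[0,0,0],5.5],[[0,0,3.5],[0,0,0],5.5],[[0,0,0],[0,0,0],5.5],[[0,0,0],[0,0,0],5.5]]';  python3 - <<'E'
from h import *
c=cam('top');f=c['frame'];hsv=cv2.cvtColor(f,cv2.COLOR_RGB2HSV)
m=cv2.inRange(hsv,(105,120,40),(130,255,255));m[:150]=0;m[240:]=0;m[:,:265]=0;m[:,365:]=0
v,u=np.nonzero(m);P=np.array([world(c,a,b,.02)[:2]*1000 for a,b in zip(u,v)],np.float32);r=cv2.minAreaRect(P);print(len(P),r,cv2.boxPoints(r).round(0).tolist())
m=cv2.inRange(hsv,(165,40,80),(180,140,255));m[:140]=0;m[250:]=0
v,u=np.nonzero(m);P=np.array([world(c,a,b,.001)[:2]*1000 for a,b in zip(u,v)],np.float32);r=cv2.minAreaRect(P);print(len(P),r,cv2.boxPoints(r).round(0).tolist())
s=cam('side')['frame']
a=cv2.resize(f[60:260,90:400,::-1],(620,400),interpolation=cv2.INTER_CUBIC)
u,w=pix(imaging.camera('side'),[.475,-.264,.02]).astype(int);b=cv2.resize(s[max(0,w-30):w+30,u-40:u+40,::-1],None,fx=2.4,fy=2.4)
b2=cv2.resize(s[256:326,130:240,::-1],None,fx=1.8,fy=1.8)
o=np.zeros((600,620,3),np.uint8);o[:400]=a;o[410:410+b.shape[0],:b.shape[1]]=b;o[410:410+b2.shape[0],300:300+b2.shape[1]]=b2
cv2.imwrite('pics/z.png',o)
E
```

```text
time_s: 20.63
eef_pos: [0.5021, 0.0878, 0.1547]
eef_rot: [0.708, -0.705, 0.031, -0.033]
wrist_force: [0.6, 0.5, 0.2]
opening: 0.642
1298 ((469.8215026855469, -268.669189453125), (169.98716735839844, 109.40686798095703), 84.60943603515625) [[407.0, -348.0], [516.0, -358.0], [532.0, -189.0], [423.0, -179.0]]
1979 ((484.85809326171875, -33.8004150390625), (708.112548828125, 188.05899047851562), 87.49699401855469) [[375.0, -383.0], [563.0, -392.0], [594.0, 316.0], [406.0, 324.0]]
```

View pics/z.png

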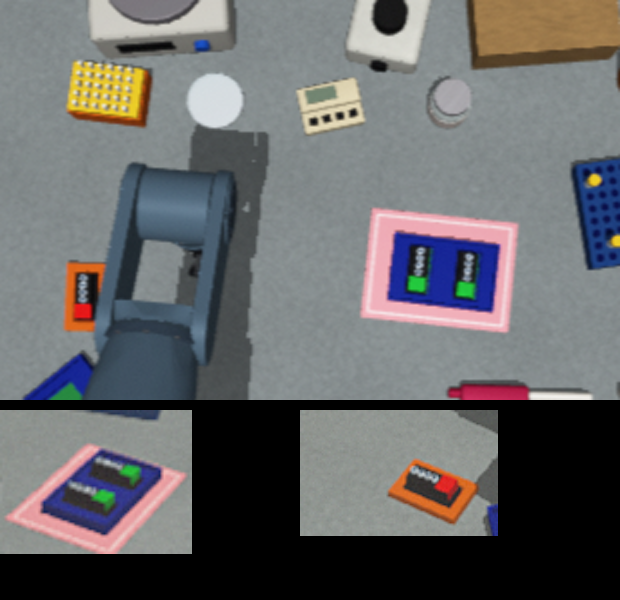

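The tray (443,272) stands well inside the pink mat with both green carriers upright. The red carrier (85,297) is in the orange block and the bystanders have not moved. The second mat fit was thrown off by the red tag's pixels, so I'm ignoring it. The first fit gives tray centre (470,-269) against mat centre (475,-264).

```bash
python3 -c "
from bench import ctrl
print(ctrl.hand_in())"
```

```text
the job is handed in; nothing more can be done
None
```

The job is done and handed in at about 21 s of robot time, well under the 72 s limit. The red-tagged carrier is in the orange reject nest, and the bench green carrier is in the tray nest it left. I then pushed the loaded tray along the bench onto the pink mat with the open fingers against its rim, about 2–4 N at the wrist each time I read it.

**Tray on the mat:** in the last pictures its centre is at about (470, -269) mm, against the mat centre at (475, -264). Their angles agree within about 1°. That leaves roughly 30 mm of mat on every side.

**Carriers and bystanders:** both green carriers sit upright in the tray and the red one sits level in the block. The bystanders in view look where they were. The arm was well clear of everything when I handed in.

**Checks that disagreed:**
- The final automatic fit of the mat outline was spoiled by other reddish pixels, so I used the first mat measurement and the picture instead.
- The two cameras differed by about 2–4 mm on the block's position; I took a value in between, and the carrier seated.
- When I set the green carrier down I felt no clear contact force before letting go, but the picture afterwards showed it level in the nest.

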